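# Bring the dial stack's register mark into the inspection mirror

## Robot

A 7-joint arm with a two-finger parallel gripper is mounted at the origin on the work surface. World frame = base frame: x ahead of the robot, y to its left, z up, the work surface at z = 0. Lengths are in m, angles in rad, forces in N, time in s.
With the tool pointing down it reaches from about 0.4 to 0.925 m from the base axis. Payload 4.1 kg.
Tool frame: the origin (TCP) lies on the centre line of the jaws, within the pads' length; the fingertips stand 8 mm ahead of it and the grasp point (between the pads) lies 11 mm behind it; z points along the fingers, y is the direction in which the jaws open and shut (so a half turn about z gives the same grasp; the last joint's range is limited). The gripper opens to 85 mm and grips with 20 to 120 N. Pads are 22 mm wide; open, the fingers measure 114 mm over their backs; the gripper's body (76 mm by 85 mm) begins 54 mm behind the grasp point. The pads swing forward as they close: fully open they stand 13 mm farther back than shut.
Start: joints at [1.065, 0.398, 0.045, 1.537, -0.019, 1.207, -0.051], TCP at [0.257, -0.597, 0.239] pointing down, gripper open.
Joint ranges: [-2.82, 2.82], [-0.49, 2.23], [-1.37, 1.46], [0, 2.46], [-1.36, 4.5], [0.23, 2], [-2.94, 2.94]. Speed limits (rad/s): [2.57, 2.57, 3.14, 3.14, 3.14, 3.14, 3.14].

## Interface

Orientations are given as a unit quaternion [x, y, z, w].
In Python, from bench import manip gives the robot as it stands.
- The arm moves only by the tool apply_moves, never from a script. Its argument "targets" is a list of rows, each a list of 5 numbers: the shift along the tool's x, y, z in cm, then the turn about the tool's z in rad, then the finger opening in cm, from 0 to 8.54. A call has 1 to 5 rows; each row shifts and turns the commanded pose from where the row before left it, along the tool's axes as they then stand; what a row does not reach is not made up. A row lasts 1/8 s, in which the tool goes at most 62.5 mm and 10.7 degrees, less where a joint would pass 70% of its speed; a pose out of reach is approached as far as the arm can. A call is refused whole if a number of a shift passes 6.25 or a number of a turn 0.188, either way. A call with a gripper value outside its range is refused whole. The fingers move at their own pace and stop on an object; the grip force is fixed at half the most. Time passes only in rows, so rows that do not move let the fingers close. It gives the time, the measured TCP pose, the force and the opening at its end, in the units of the state.
- manip.state(): the state, without advancing time (a new reading comes with each control period).
- manip.capture(name): name is "scene" or "top" or "wrist"; returns a dict with "color" (384x512x3 uint8, blue, green, red), "K" (3x3 intrinsics, pixels), "dist_coeffs" ([k1, k2, p1, p2, k3] as OpenCV has them; the pictures are not rectified), "extrinsics" (4x4, takes a point from camera to world coordinates); the wrist camera has in their place "mount" (4x4, takes a point from camera to tool coordinates, whose origin is the TCP and whose axes are the flange's). Camera axes: x right, y down, z forward; pixel columns grow to the right and rows downward; lengths in m; the calibration is good to about 2 mm. A picture is of the moment at which its call begins: read the wrist's pose just before it. There is no depth.
- manip.sign_off(): hands the job in, once; it reports no verdict.
The state is a dict: "time_s": time; "joint_positions": joint angles; "joint_vel": joint speeds; "joint_efforts": joint torques, N m; "eef_pos": TCP position; "orientation": TCP orientation; "ft_force": force on the tool from outside, world axes, zero at the start; "moment": the same for the moment, N m; "width": finger opening in m.
Only numpy, scipy, OpenCV 4.12 (cv2) and the standard library are available. Lean on these libraries where they do the work, as an engineer would, in place of code of your own. Each camera call takes 0.05 s, during which the arm holds its last target.

## Task

On the inspection rig, swing the red clamp lever open, slide the blue mirror carriage along its rail until its white line stands at the red mark post, and swing the clamp fully shut again. Then turn the mirror by the orange grip on top until the camera sees the orange register mark of the dial stack in it, which is when the camera's red aiming beam, bent by the mirror, falls on the middle of that mark; finish while still holding the grip at that angle, because a spring turns the mirror back when it is let go. Leave the dial stack and everything else lying about as it is.

Things in the scene. Friction and masses are not known exactly. Their poses are not given: they have to be found in the camera images.
- clamp_knob (a point): Red upright knob at the end of the clamp lever on the carriage's robot side: cylinder 22 mm in diameter, 46 mm high, free from above, fixed to the lever and turning with it; this point is its centre, half-way up. Below it is the flat steel lever (top face 21 mm under this point). The fingers must reach about 10 mm or more below the knob's top.
- clamp_pivot (a point): Vertical pivot axis of the clamp lever, at the height of clamp_knob's centre; the knob runs on a horizontal circle of radius 70 mm about it. The pivot rides on the carriage. With the lever shut the knob stands partly over the rail; opening swings it towards the robot (clockwise seen from above) through about 60 degrees, moving mostly across the rail.
- clamp (a joint): Clamp lever angle in rad: 0 fully shut (carriage locked), 1.05 fully open. From about 0.85 up the carriage slides freely; shut, it holds the carriage against about 12 N. Stiff: stays where it is left; takes about 3 to 8 N at the knob.
- carriage (a joint): Position of the carriage along the rail in m: 0 is at the mark, negative is away from the camera (start), stops at -0.150 and +0.025. Grows along the +y axis of mark. Slides with about 3 N when the clamp is open; may be pulled by the clamp knob or pushed on its body.
- mark (a point): Where the mirror's axis must stand: a point over the rail's middle, on the line across the rail through the red mark post (12 x 5 mm, 48 mm high, standing on the robot's side of the rail, its middle 56 mm along this point's -x). 62 mm above the table, which is the height of the carriage's top. Axes: y along the rail towards the camera, x across the rail towards the dial stack, z up.
- carriage_top (a point): Point on the carriage's top face (62 mm above the table) under the mirror's axis, on the white line across the carriage. The blue block is 75 mm across the rail and reaches 41 mm from this point towards the camera and 94 mm away from it; same axes as mark.
- mirror_grip (a point): Orange plate on top of the mirror, to grip from above: 12 mm thick, 40 mm wide, 44 mm high. This point is on the mirror's vertical turning axis; the plate reaches 20 mm above it (183 mm over the table, the rig's tallest part) and 24 mm below, where the mirror (76 mm wide, 60 mm high) begins. x: the mirror's face normal (pinch along it), y along the width, z up. Turns with the mirror.
- mirror (a joint): Mirror angle in rad about the vertical axis, counterclockwise seen from above: 0 at rest (normal 10 degrees from mark's +x towards +y), up to 1.15. A weak spring (0.06 N m per rad, 0.015 N m at rest) turns it back to 0. The angle needed is between about 0.35 and 0.87 rad.
- beam (a point): The camera's line of sight after the mirror, shown by its thin red aiming beam; this point is on the mirror's axis, 107 mm above the table; x axis: along the reflected beam, z up. It turns about the vertical axis twice as far as the mirror, the same way; at mirror angle 0 it points 70 degrees from mark's +x towards its -y. The camera sees the mark when the beam falls on it, that is when register lies on this x axis (seen from above).
- register (a point): The orange register mark on the rim of the white dial stack (200 mm in diameter, top 113 mm above the table), on the side that faces the mirror and lapping over the top edge; 14 mm wide. This point is on the rim, 6 mm below the stack's top. Where on the rim it stands differs from run to run. The mirror must bisect the bearings of this mark and of the lens, seen from its axis.
- lens (a point): Front of the rig camera's lens, 107 mm above the table (height of the mirror's middle), 156 mm along mark's +y from the mark, looking along the rail at the mirror.
- weight: Brass weight on top of the dial stack, 44 mm in diameter, 40 mm high; origin at its underside. Leave alone.
- tape: Brown tape roll on the rig's base plate, 90 mm in diameter, 24 mm high; origin at its underside. Leave alone.
- jar: Small amber jar on the rig's base plate, 48 mm in diameter, 55 mm high; origin at its underside. Leave alone.
- gauge: Small steel gauge block on the rig's base plate near the camera, 30 x 50 x 20 mm; origin at its underside. Leave alone.
- screwdriver: Yellow screwdriver lying on the table right of the rig, 170 mm long. Leave alone.
- brush: Brush lying on the table left of the rig. Leave alone.

How it is judged:
On the way, in this order (a step that is already met when the one before it is completed fails the run):
1. the clamp is swung open with the carriage still away from the mark (value of joint clamp above 0.6 rad and value of joint carriage below -0.02 m), for 0.1 s.
2. the carriage stands at the mark, clamp still open (value of joint carriage between -0.005 and 0.005 m and value of joint clamp above 0.45 rad), for 0.1 s.
3. the clamp is shut with the carriage at the mark (value of joint carriage between -0.005 and 0.005 m and value of joint clamp below 0.15 rad), for 0.2 s.
At the end, for the whole second after the job is handed in: Carriage within 5 mm of the mark, clamp shut (under 0.15 rad), the reflected beam passing within 8 mm of the register mark's middle seen from above, mirror still, and the fingers still holding it (over 0.5 N), through the last second (all of step 3 and y of register in the frame of beam between -0.008 and 0.008 m and x of register in the frame of beam above 0.03 m and velocity of joint mirror between -0.05 and 0.05 rad/s and contact force between the fingers and mirror above 0.5 N); the arm keeps its last pose, push and grip.
It fails at once if the dial stack is turned (its mark shifted by 6 mm) (distance of register from where it was at the start of the episode above 0.006 m).
It fails at once if a thing lying about is shifted by 25 mm or more (distance of any of weight, tape, jar, gauge, screwdriver, brush from where it was at the start of the episode above 0.025 m).
It also fails if it takes over 54 s, if anything falls off the work surface, if the arm or the gripper's body presses on something with over 40 N, if the wrist force passes 120 N, or if a joint passes its speed limit or range.

## Working session

There is one attempt and no reset: what is moved stays moved. The work goes in short steps, Python scripts to look and compute and a tool call to move; the robot and the scene stay as the last step left them, time stands still between calls to the robot, and variables do not carry over. Pictures are saved under pics/ and viewed, and the job is handed in when it is done.

Besides the shell and the picture viewer there is one more tool, called by a JSON object that holds its "api" and its "payload". apply_moves: Moves the arm, as the interface text tells. Its arguments: {"type":"object","properties":{"targets":{"type":"array"}},"required":["targets"]}

```bash
ls; mkdir -p pics; python3 - <<'E'
from bench import manip
import cv2,numpy as np,pickle
s=manip.state();print(s)
for n in("scene","top","wrist"):
    c=manip.capture(n);cv2.imwrite(f"pics/{n}0.png",c["color"]);pickle.dump(c,open(f"pics/{n}0.pkl","wb"))
    print(n,{k:np.round(v,4).tolist() for k,v in c.items() if k!="color"})
E
```

```text
pics
{'time_s': 0.0, 'joint_positions': array([ 1.06498729,  0.3991626 ,  0.04502722,  1.53788184, -0.01871281,
        1.2069005 , -0.05067085]), 'joint_vel': array([-0.00019097, -0.00153023,  0.00028677, -0.00112101, -0.00178386,
        0.00094621, -0.00042217]), 'joint_efforts': array([-5.90873915e-04, -4.75111699e+01,  1.36484865e+00, -2.54219252e+01,
        1.15072503e-02,  9.54974763e-03,  6.13967629e-06]), 'eef_pos': array([ 0.25697506, -0.59637047,  0.23828149]), 'orientation': array([ 9.79369648e-01,  2.02074639e-01, -2.52498654e-04, -9.31771102e-04]), 'ft_force': array([ 0.11039615, -0.68564263, -0.01459212]), 'moment': array([-0.04066008, -0.00657013,  0.01498768]), 'width': 0.08533497896274803}
scene {'K': [[447.635, 0.0, 252.7393], [0.0, 447.635, 181.5132], [0.0, 0.0, 1.0]], 'dist_coeffs': [0.0326, 0.0, 0.0, 0.0, 0.0], 'extrinsics': [[0.1232, 0.7782, -0.6159, 1.4025], [0.9923, -0.1029, 0.0685, -0.0985], [-0.0101, -0.6196, -0.7849, 1.1329], [0.0, 0.0, 0.0, 1.0]]}
top {'K': [[487.6348, 0.0, 250.8153], [0.0, 487.6348, 200.1405], [0.0, 0.0, 1.0]], 'dist_coeffs': [0.0002, 0.0, 0.0, 0.0, 0.0], 'extrinsics': [[-0.0105, -0.9828, 0.1841, 0.3753], [-0.9999, 0.0105, -0.001, -0.0188], [-0.0009, -0.1841, -0.9829, 1.4194], [0.0, 0.0, 0.0, 1.0]]}
wrist {'K': [[339.2531, 0.0, 252.1216], [0.0, 339.2531, 195.7744], [0.0, 0.0, 1.0]], 'dist_coeffs': [-0.0179, 0.0, 0.0, 0.0, 0.0], 'mount': [[0.0001, -0.9551, -0.2962, 0.075], [1.0, -0.0001, 0.0004, -0.0005], [-0.0004, -0.2962, 0.9551, -0.1341], [0.0, 0.0, 0.0, 1.0]]}
```

View pics/scene0.png

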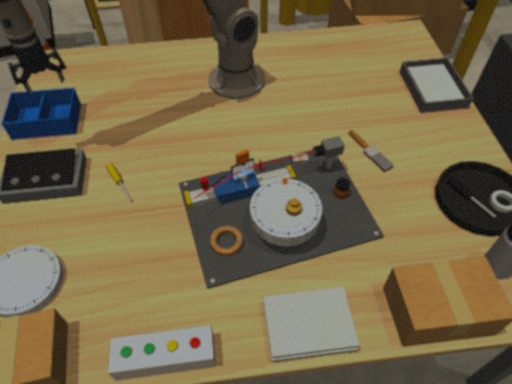

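View pics/top0.png

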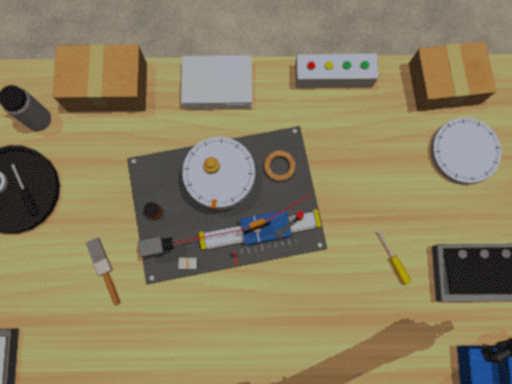

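View pics/wrist0.png

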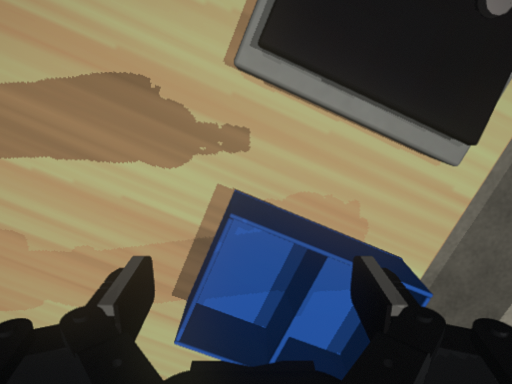

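```bash
python3 - <<'E'
import cv2
a=cv2.imread('pics/top0.png')[70:290,120:340];cv2.imwrite('pics/top0z.png',cv2.resize(a,None,fx=2.7,fy=2.7,interpolation=cv2.INTER_CUBIC))
a=cv2.imread('pics/scene0.png')[80:300,150:410];cv2.imwrite('pics/scene0z.png',cv2.resize(a,None,fx=2.7,fy=2.7,interpolation=cv2.INTER_CUBIC))
E
```

```text
(no output)
```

View pics/top0z.png

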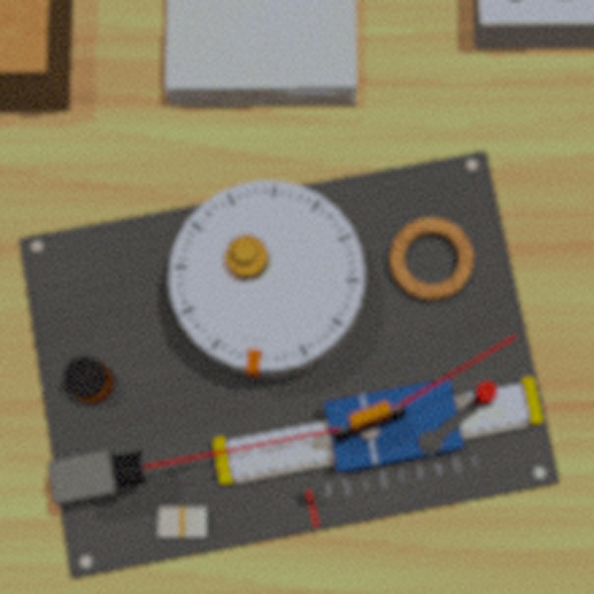

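View pics/scene0z.png

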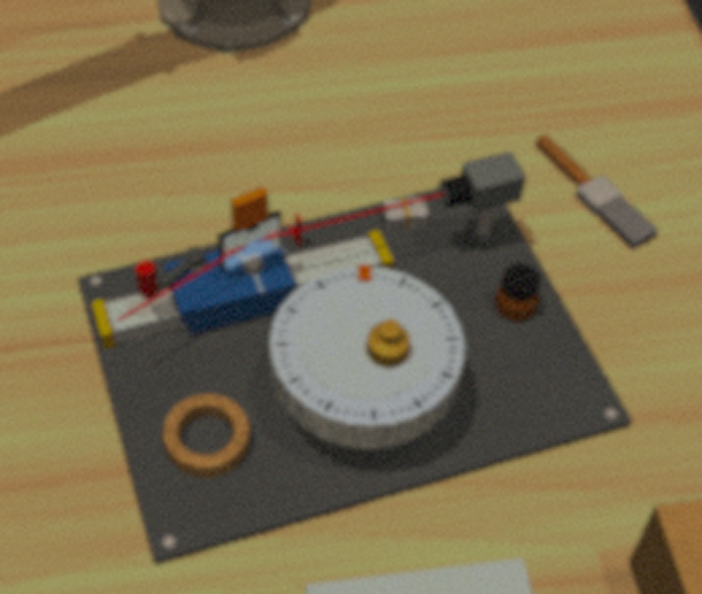

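```bash
cat > h.py <<'E'
import numpy as np,cv2,pickle
from scipy.spatial.transform import Rotation as R
def ray(c,px,E=None):
    E=c["extrinsics"] if E is None else E
    p=cv2.undistortPoints(np.array([[px]],float),c["K"],c["dist_coeffs"])[0,0]
    d=E[:3,:3]@np.array([p[0],p[1],1.]);return E[:3,3],d/np.linalg.norm(d)
def atz(c,px,z,E=None):
    o,d=ray(c,px,E);return o+d*(z-o[2])/d[2]
def proj(c,P,E=None):
    E=c["extrinsics"] if E is None else E
    T=np.linalg.inv(E);rv,_=cv2.Rodrigues(T[:3,:3])
    return cv2.projectPoints(np.array(P,float).reshape(-1,1,3),rv,T[:3,3],c["K"],c["dist_coeffs"])[0][:,0]
def tri(rs):
    A=np.zeros((3,3));b=np.zeros(3)
    for o,d in rs:
        M=np.eye(3)-np.outer(d,d);A+=M;b+=M@o
    x=np.linalg.solve(A,b);return x,[np.linalg.norm((np.eye(3)-np.outer(d,d))@(x-o)) for o,d in rs]
def wristE(c,s):
    T=np.eye(4);T[:3,:3]=R.from_quat(s["orientation"]).as_matrix();T[:3,3]=s["eef_pos"];return T@c["mount"]
E
python3 - <<'E'
from h import *
t=pickle.load(open('pics/top0.pkl','rb'));s=pickle.load(open('pics/scene0.pkl','rb'))
T=lambda x,y:(120+x/2.7,70+y/2.7);S=lambda x,y:(150+x/2.7,80+y/2.7)
for n,a,b in [("knobtop",T(487,390),S(147,267)),("griptop",T(371,409),S(250,194)),("reg top",T(253,361),S(365,270)),("lens",T(143,467),S(446,192)),("posttop",T(308,493),S(297,222)),
 ("plateTL",T(37,246),S(611,413)),("plateTR",T(472,164),S(168,542)),("plateBR",T(540,473),S(97,282)),("weight top",T(246,249),S(390,330))]:
    print(n,tri([ray(t,a),ray(s,b)]))
for n,a in [("TL",T(37,246)),("TR",T(472,164)),("BR",T(540,473)),("BL",T(85,561))]: print(n,atz(t,a,.01))
E
```

```text
knobtop (array([ 0.57837714, -0.1505783 ,  0.11873354]), [np.float64(0.0028579986029003044), np.float64(0.0028579986029003057)])
griptop (array([ 0.55068307, -0.0337934 ,  0.18797762]), [np.float64(0.0024957878559556954), np.float64(0.0024957878559556824)])
reg top (array([0.611004  , 0.08254978, 0.11554514]), [np.float64(0.0017699141747263435), np.float64(0.0017699141747263354)])
lens (array([0.50620498, 0.19310448, 0.10889965]), [np.float64(0.0025667582170851894), np.float64(0.0025667582170852406)])
posttop (array([0.48247665, 0.02808215, 0.05515346]), [np.float64(8.822999396575238e-06), np.float64(8.822999396592033e-06)])
plateTL (array([0.76080456, 0.32902311, 0.01464125]), [np.float64(0.001953400658088647), np.float64(0.0019534006580886575)])
plateTR (array([ 0.84987923, -0.15339912,  0.01402741]), [np.float64(0.0016061537821330928), np.float64(0.0016061537821331102)])
plateBR (array([ 0.50484633, -0.21578411,  0.00993567]), [np.float64(0.0029980923919804173), np.float64(0.002998092391980509)])
weight top (array([0.71775836, 0.08751088, 0.15175536]), [np.float64(0.0021440558963015297), np.float64(0.0021440558963015327)])
TL [0.76162752 0.3281798  0.01      ]
TR [ 0.85118587 -0.15540003  0.01      ]
BR [ 0.5047444  -0.21880008  0.01      ]
BL [0.41678896 0.26579775 0.01      ]
```

```bash
cat >> h.py <<'E'
def yawof(s):
    m=R.from_quat(s["orientation"]).as_matrix();return np.arctan2(m[1,0],m[0,0])
def plan(p0,y0,p1,y1,n,w):
    """rows from (p0,yaw0) to (p1,yaw1); yaw = world yaw of tool x, tool z down"""
    p0=np.array(p0,float);p1=np.array(p1,float)
    d=(p1-p0)/n;dy=(y1-y0)/n
    for i in range(n):
        y=y0+dy*i
        x=d[0]*np.cos(y)+d[1]*np.sin(y); yy=d[0]*np.sin(y)-d[1]*np.cos(y)
        print([round(float(v),2) for v in (x*100,yy*100,-d[2]*100)]+[round(float(-dy),3),w])
    print("speed mm/row",np.linalg.norm(d)*1000,"deg/row",np.degrees(dy))
E
python3 - <<'E'
from h import *
from bench import manip
s=manip.state();print(np.degrees(yawof(s)))
plan(s["eef_pos"],yawof(s),[.53,-.01,.33],np.radians(-47),14,8.5)
E
```

```text
23.31207092948048
[3.45, -3.08, -0.65, 0.088, 8.5]
[3.17, -3.37, -0.65, 0.088, 8.5]
[2.86, -3.63, -0.65, 0.088, 8.5]
[2.53, -3.87, -0.65, 0.088, 8.5]
[2.18, -4.07, -0.65, 0.088, 8.5]
[1.82, -4.25, -0.65, 0.088, 8.5]
[1.44, -4.39, -0.65, 0.088, 8.5]
[1.05, -4.5, -0.65, 0.088, 8.5]
[0.65, -4.57, -0.65, 0.088, 8.5]
[0.25, -4.61, -0.65, 0.088, 8.5]
[-0.16, -4.62, -0.65, 0.088, 8.5]
[-0.56, -4.59, -0.65, 0.088, 8.5]
[-0.96, -4.52, -0.65, 0.088, 8.5]
[-1.35, -4.42, -0.65, 0.088, 8.5]
speed mm/row 46.669679157715166 deg/row -5.022290780677178
```

{"api": "apply_moves", "payload": {"targets": [[3.45, -3.1, -0.65, 0.088, 8.5], [3.15, -3.4, -0.65, 0.088, 8.5], [2.85, -3.6, -0.65, 0.088, 8.5], [2.5, -3.9, -0.65, 0.088, 8.5], [2.2, -4.1, -0.65, 0.088, 8.5]]}}

```text
time_s: 0.78
eef_pos: [0.3546, -0.3852, 0.2718]
orientation: [1.0, -0.018, -0.0, -0.0]
ft_force: [0.0, -0.6, -0.8]
width: 0.0846
```

{"api": "apply_moves", "payload": {"targets": [[1.8, -4.25, -0.65, 0.088, 8.5], [1.45, -4.4, -0.65, 0.088, 8.5], [1.05, -4.5, -0.65, 0.088, 8.5], [0.65, -4.6, -0.65, 0.088, 8.5], [0.25, -4.6, -0.65, 0.088, 8.5]]}}

```text
time_s: 1.4
eef_pos: [0.4526, -0.1759, 0.3044]
orientation: [0.972, -0.236, -0.0, 0.0]
ft_force: [0.8, 0.0, 0.4]
width: 0.0852
```

{"api": "apply_moves", "payload": {"targets": [[-0.15, -4.6, -0.65, 0.088, 8.5], [-0.55, -4.6, -0.65, 0.088, 8.5], [-0.95, -4.5, -0.65, 0.088, 8.5], [-1.35, -4.4, -0.65, 0.088, 8.5], [0, 0, 0, 0, 8.5]]}}

```text
time_s: 2.02
eef_pos: [0.5319, -0.0058, 0.3305]
orientation: [0.918, -0.397, -0.0, -0.001]
ft_force: [-0.5, -1.9, -0.1]
width: 0.085
```

```bash
cat > snap.py <<'E'
import sys
from h import *
from bench import manip
n=sys.argv[1];s=manip.state()
for k in sys.argv[2:]:
    c=manip.capture(k)
    if k=="wrist": c["extrinsics"]=wristE(c,s)
    pickle.dump(c,open(f"pics/{k}{n}.pkl","wb"))
    im=c["color"]
    if k=="top": im=im[100:300,110:360]
    if k=="scene": im=im[100:300,150:400]
    f=1.5 if k=="wrist" else 3
    cv2.imwrite(f"pics/{k}{n}.png",cv2.resize(im,None,fx=f,fy=f,interpolation=cv2.INTER_CUBIC))
print(s["time_s"],s["eef_pos"].round(4),np.degrees(yawof(s)).round(2),s["width"].round(4),s["ft_force"].round(1))
E
python3 snap.py 1 wrist
```

```text
Traceback (most recent call last):
  File "snap.py", line 14, in <module>
    print(s["time_s"],s["eef_pos"].round(4),np.degrees(yawof(s)).round(2),s["width"].round(4),s["ft_force"].round(1))
                                                                          ^^^^^^^^^^^^^^^^
AttributeError: 'float' object has no attribute 'round'
```

View pics/wrist1.png

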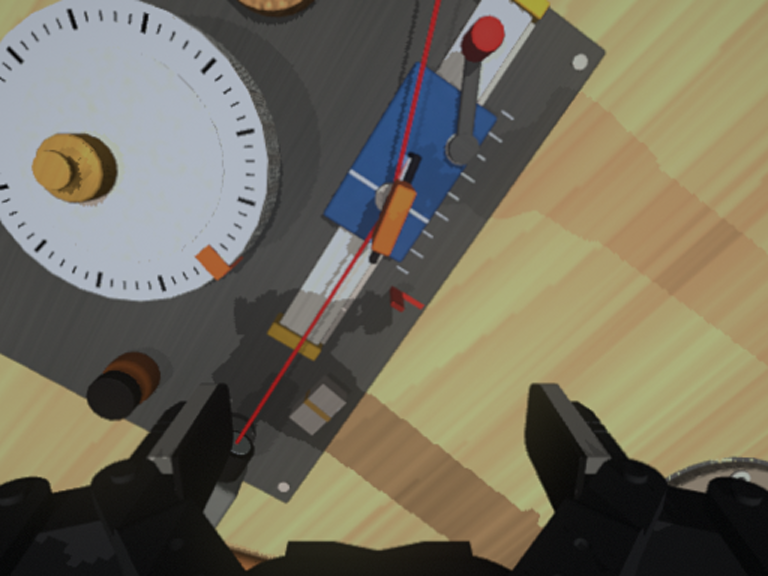

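```bash
sed -i 's/s\["width"\].round(4)/round(s["width"],4)/' snap.py; python3 - <<'E'
from h import *
c=pickle.load(open('pics/wrist1.pkl','rb'))["color"]
a=c[0:200,200:380];cv2.imwrite('pics/w1a.png',cv2.resize(a,None,fx=3,fy=3,interpolation=cv2.INTER_CUBIC))
a=c[120:320,120:300];cv2.imwrite('pics/w1b.png',cv2.resize(a,None,fx=3,fy=3,interpolation=cv2.INTER_CUBIC))
E
```

```text
(no output)
```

View pics/w1a.png

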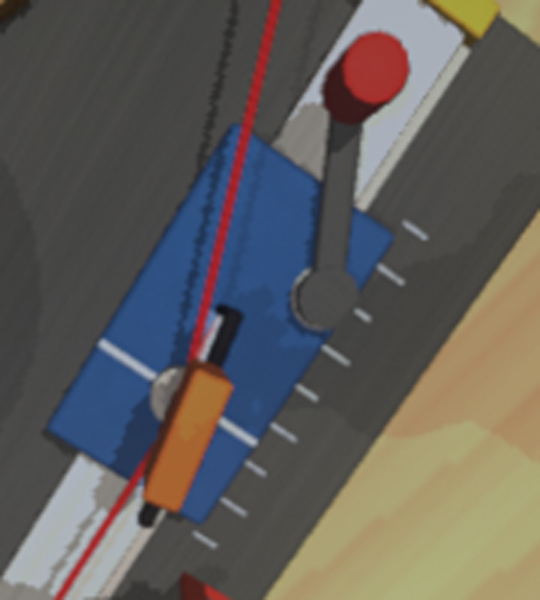

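View pics/w1b.png

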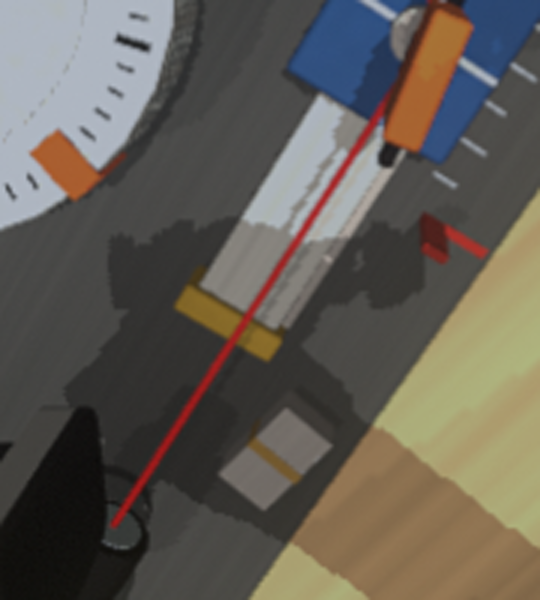

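```bash
python3 - <<'E'
from h import *
t=pickle.load(open('pics/top0.pkl','rb'));s=pickle.load(open('pics/scene0.pkl','rb'));w=pickle.load(open('pics/wrist1.pkl','rb'))
T=lambda x,y:(120+x/2.7,70+y/2.7);S=lambda x,y:(150+x/2.7,80+y/2.7);A=lambda x,y:(200+x/3,y/3);B=lambda x,y:(120+x/3,120+y/3)
C=[atz(w,A(*p),.062) for p in [(48,430),(237,126),(393,235),(205,522)]]
for p in C:print(p.round(4))
e=lambda a,b:(np.linalg.norm(a-b).round(4))
print(e(C[0],C[1]),e(C[1],C[2]),e(C[2],C[3]),e(C[3],C[0]))
d=(C[0]-C[1])+(C[3]-C[2]);print("yaw y-axis",np.degrees(np.arctan2(-d[0],d[1])))
d=(C[0]-C[3])+(C[1]-C[2]);print("yaw x-axis",np.degrees(np.arctan2(d[1],d[0])))
print("centre",sum(C)/4)
print("line ends",atz(w,A(100,343),.062),atz(w,A(255,442),.062))
print("plate top hole BR wrist",atz(w,(580/1.5,62/1.5),.012),"BL",atz(w,(283/1.5,487/1.5),.012))
for n,a,b,c in [("knobtop",T(487,390),S(147,267),A(375,68)),("griptop",T(371,409),S(250,194),A(202,435)),("lens",T(143,467),S(446,192),B(118,530)),("posttop",T(308,493),S(297,222),B(433,215))]:
    print(n,tri([ray(t,a),ray(w,c)]),tri([ray(t,a),ray(s,b),ray(w,c)])[0])
print("knob z.12",[atz(w,A(375,68),z).round(4) for z in(.11,.115,.12)],[atz(t,T(487,390),z).round(4) for z in(.11,.115,.12)])
print("pivot",[atz(w,A(330,297),z).round(4) for z in(.07,.075,.08)])
print("reg top edge mid",atz(w,B(85,185),.113),atz(w,B(67,165),.113),atz(t,T(253,361),.113))
print("reg bottom end",atz(w,B(122,158),.095))
E
```

```text
[0.5735 0.0125 0.062 ]
[ 0.5967 -0.1177  0.062 ]
[ 0.5277 -0.1309  0.062 ]
[ 0.5023 -0.0031  0.062 ]
0.1323 0.0702 0.1303 0.0729
yaw y-axis 10.6441288684283
yaw x-axis 11.592448212521386
centre [ 0.55007009 -0.0598177   0.062     ]
line ends [ 0.58111781 -0.02644272  0.062     ] [ 0.51052072 -0.04014586  0.062     ]
plate top hole BR wrist [ 0.5026433  -0.21626497  0.012     ] BL [0.41388328 0.26768318 0.012     ]
knobtop (array([ 0.57662256, -0.15175886,  0.12076253]), [np.float64(0.0019491627069813048), np.float64(0.001949162706981398)]) [ 0.57707355 -0.15074361  0.11787755]
griptop (array([ 0.54768329, -0.0377682 ,  0.2034049 ]), [np.float64(0.0018086784507451627), np.float64(0.0018086784507452371)]) [ 0.54820693 -0.03519118  0.1866393 ]
lens (array([0.50410288, 0.18911422, 0.11243411]), [np.float64(0.0015962252265781154), np.float64(0.0015962252265779174)]) [0.50415386 0.1929895  0.10713064]
posttop (array([0.48336036, 0.02629932, 0.02545159]), [np.float64(0.003140585434430155), np.float64(0.0031405854344301737)]) [0.48424011 0.02495325 0.0528472 ]
knob z.12 [array([ 0.5751, -0.153 ,  0.11  ]), array([ 0.5752, -0.1517,  0.115 ]), array([ 0.5753, -0.1504,  0.12  ])] [array([ 0.5796, -0.1544,  0.11  ]), array([ 0.5788, -0.1538,  0.115 ]), array([ 0.5781, -0.1533,  0.12  ])]
pivot [array([ 0.5298, -0.0983,  0.07  ]), array([ 0.5305, -0.0979,  0.075 ]), array([ 0.5312, -0.0974,  0.08  ])]
reg top edge mid [0.60057982 0.08373293 0.113     ] [0.60981702 0.08231097 0.113     ] [0.61124453 0.08097954 0.113     ]
reg bottom end [0.59782669 0.073437   0.095     ]
```

```bash
python3 - <<'E'
from h import *
w=pickle.load(open('pics/wrist1.pkl','rb'))
B=lambda x,y:(120+x/3,120+y/3)
y=np.radians(10.5);X=np.array([np.cos(y),np.sin(y),0]);Y=np.array([-np.sin(y),np.cos(y),0])
O=np.array([.5458,-.0333,.062])
for z in(.048,.058,.062):
  p=atz(w,B(434,255),z);print(z,p.round(4),"rel axis x,y",((p-O)@X).round(4),((p-O)@Y).round(4))
for q in[(448,229),(486,255)]:
  p=atz(w,B(*q),.012);print(p.round(4),((p-O)@X).round(4),((p-O)@Y).round(4))
p=atz(w,B(118,530),.107);print("lens",p,((p-O)@X).round(4),((p-O)@Y).round(4))
A=lambda x,y:(200+x/3,y/3)
for z in (.113,.118): p=atz(w,A(375,68),z);print("knob",((p-O)@X).round(4),((p-O)@Y).round(4))
p=atz(w,A(330,297),.08);print("piv",((p-O)@X).round(4),((p-O)@Y).round(4))
c=w["color"][180:220,250:300];cv2.imwrite('pics/post.png',cv2.resize(c,None,fx=12,fy=12,interpolation=cv2.INTER_CUBIC))
E
```

```text
0.048 [0.4744 0.0319 0.048 ] rel axis x,y -0.0584 0.0771
0.058 [0.477  0.0296 0.058 ] rel axis x,y -0.0562 0.0744
0.062 [0.478  0.0287 0.062 ] rel axis x,y -0.0554 0.0733
[0.4691 0.0262 0.012 ] -0.0646 0.0725
[0.4472 0.0232 0.012 ] -0.0867 0.0735
lens [0.50157587 0.19196949 0.107     ] -0.0024 0.2296
knob 0.0072 -0.1223
knob 0.0076 -0.1211
piv -0.0261 -0.0604
```

View pics/post.png

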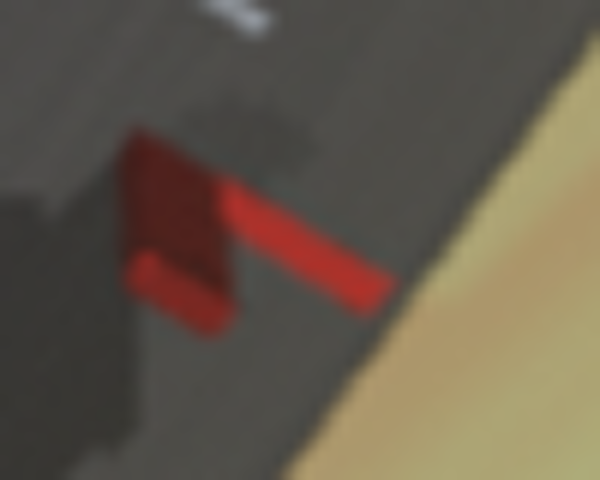

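```bash
python3 - <<'E'
from h import *
from bench import manip
s=manip.state();print(s["eef_pos"],np.degrees(yawof(s)))
plan(s["eef_pos"],yawof(s),[.576,-.1515,.18],np.radians(-50.5),4,6)
E
```

```text
[ 0.53113628 -0.00888891  0.33006961] -47.03334495956157
[3.37, 1.61, 3.75, 0.015, 6]
[3.4, 1.56, 3.75, 0.015, 6]
[3.42, 1.51, 3.75, 0.015, 6]
[3.44, 1.45, 3.75, 0.015, 6]
speed mm/row 52.95727289781101 deg/row -0.8666637601096091
```

{"api": "apply_moves", "payload": {"targets": [[3.35, 1.6, 3.75, 0.015, 6], [3.4, 1.55, 3.75, 0.015, 6], [3.4, 1.5, 3.75, 0.015, 6], [3.45, 1.45, 3.75, 0.015, 6], [0, 0, 0, 0, 6]]}}

```text
time_s: 2.7
eef_pos: [0.5715, -0.1585, 0.1761]
orientation: [0.902, -0.432, -0.004, 0.002]
ft_force: [-0.7, -0.4, 0.8]
width: 0.0602
```

```bash
python3 snap.py 2 wrist
```

```text
2.7 [ 0.5715 -0.1585  0.1761] -51.16 0.0602 [-0.7 -0.4  0.8]
```

View pics/wrist2.png

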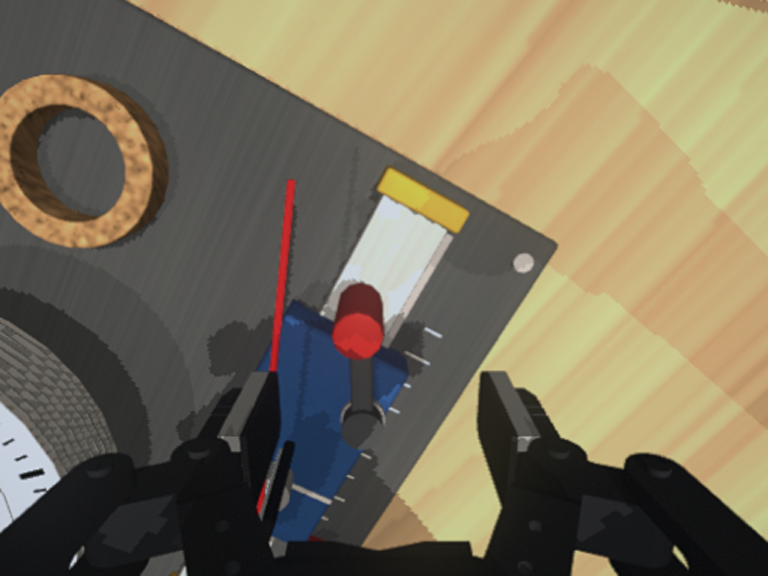

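```bash
python3 - <<'E'
from h import *
from bench import manip
w=pickle.load(open('pics/wrist2.pkl','rb'))
for z in (.112,.118):print(atz(w,(358.5/1.5,335/1.5),z))
s=manip.state();print(s["eef_pos"],np.degrees(yawof(s)),s["joint_vel"].round(3))
plan(s["eef_pos"],yawof(s),[.575,-.153,.095],np.radians(-50.5),4,4)
E
```

```text
[ 0.57418258 -0.15028131  0.112     ]
[ 0.57555109 -0.15230795  0.118     ]
[ 0.57314723 -0.15580747  0.17834265] -50.97939411998154 [-0.03  -0.045 -0.052 -0.028 -0.016  0.001 -0.006]
[-0.03, -0.08, 2.08, -0.002, 4]
[-0.03, -0.08, 2.08, -0.002, 4]
[-0.03, -0.08, 2.08, -0.002, 4]
[-0.02, -0.08, 2.08, -0.002, 4]
speed mm/row 20.852626153680568 deg/row 0.11984852999538599
```

{"api": "apply_moves", "payload": {"targets": [[0, 0, 2.1, 0, 5], [0, 0, 2.1, 0, 5], [0, 0, 2.1, 0, 4], [0, 0, 2.1, 0, 4], [0, 0, 0, 0, 4]]}}

```text
time_s: 3.38
eef_pos: [0.5744, -0.1521, 0.0962]
orientation: [0.904, -0.428, -0.001, 0.0]
ft_force: [-0.2, -0.3, 0.8]
width: 0.0398
```

```bash
python3 snap.py 3 wrist
```

```text
3.375 [ 0.5744 -0.1521  0.0962] -50.64 0.0398 [-0.2 -0.3  0.8]
```

View pics/wrist3.png

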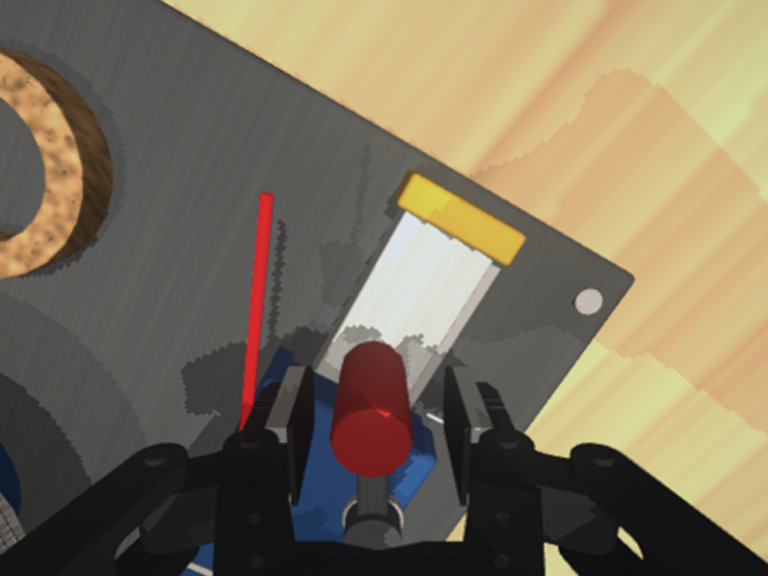

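{"api": "apply_moves", "payload": {"targets": [[0, 0, 0, 0, 2.6], [0, 0, 0, 0, 2.6], [-0.05, 0.73, 0, 0.105, 2.6], [-0.05, 0.73, 0, 0.105, 2.6], [-0.05, 0.73, 0, 0.105, 2.6]]}}

```text
time_s: 4.05
eef_pos: [0.5576, -0.1631, 0.0975]
orientation: [0.824, -0.566, 0.001, -0.001]
ft_force: [1.0, 2.8, -0.2]
width: 0.0263
```

{"api": "apply_moves", "payload": {"targets": [[-0.05, 0.73, 0, 0.105, 2.6], [-0.05, 0.73, 0, 0.105, 2.6], [-0.05, 0.73, 0, 0.105, 2.6], [-0.05, 0.73, 0, 0.105, 2.6], [-0.05, 0.73, 0, 0.105, 2.6]]}}

```text
time_s: 4.68
eef_pos: [0.5225, -0.1671, 0.0977]
orientation: [-0.649, 0.761, -0.002, 0.003]
ft_force: [2.1, -0.2, -3.3]
width: 0.026
```

```bash
python3 snap.py 4 wrist top
```

```text
4.675 [ 0.5225 -0.1671  0.0977] -99.02 0.026 [ 2.1 -0.2 -3.3]
```

View pics/wrist4.png

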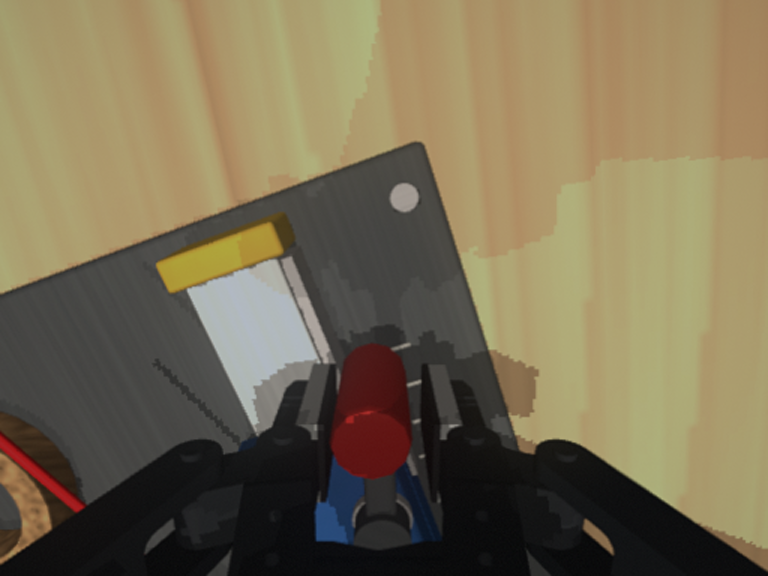

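View pics/top4.png

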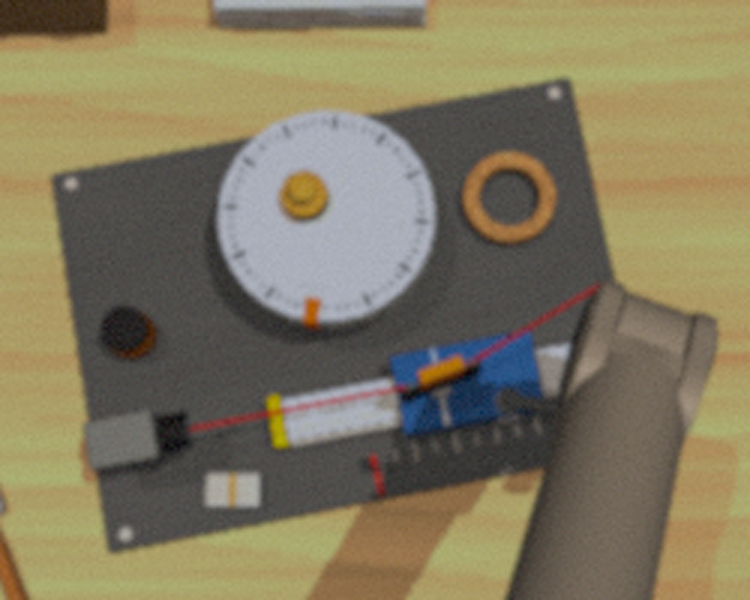

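{"api": "apply_moves", "payload": {"targets": [[-0.05, 0.73, 0, 0.105, 2.6], [-0.05, 0.73, 0, 0.105, 2.6], [0, 0, 0, 0, 2.6], [0, 0, 0, 0, 1.8], [0, 0, 0, 0, 1.8]]}}

```text
time_s: 5.4
eef_pos: [0.5083, -0.1631, 0.0968]
orientation: [-0.568, 0.823, -0.001, 0.002]
ft_force: [6.6, -0.2, 1.2]
width: 0.0202
```

```bash
python3 snap.py 5 wrist
```

```text
5.4 [ 0.5083 -0.1631  0.0968] -110.73 0.0202 [ 6.6 -0.2  1.2]
```

View pics/wrist5.png

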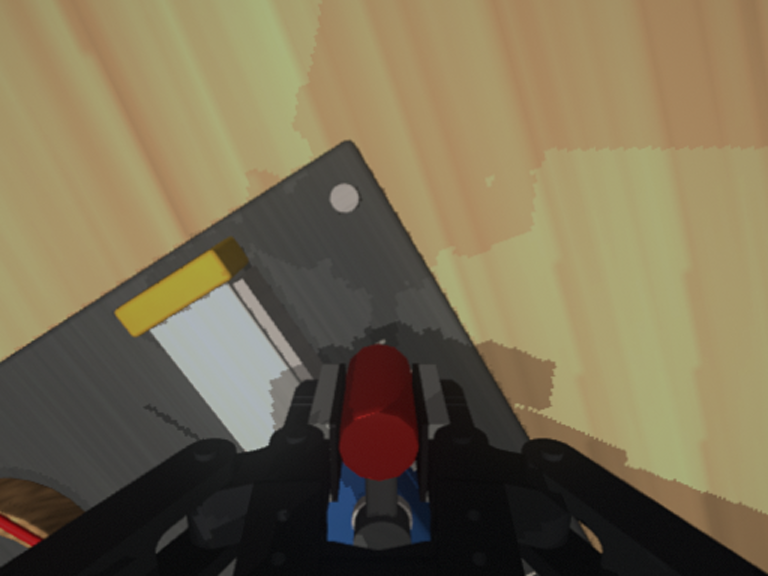

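{"api": "apply_moves", "payload": {"targets": [[-1.1, 0.67, 0, 0, 1.8], [-1.1, 0.67, 0, 0, 1.8], [-1.1, 0.67, 0, 0, 1.8], [-1.1, 0.67, 0, 0, 1.8], [-1.1, 0.67, 0, 0, 1.8]]}}

```text
time_s: 6.08
eef_pos: [0.4968, -0.1008, 0.0968]
orientation: [-0.568, 0.823, -0.002, 0.002]
ft_force: [5.9, -3.0, 0.2]
width: 0.0208
```

{"api": "apply_moves", "payload": {"targets": [[0, 0, 0, 0, 1.8], [0, 0, 0, 0, 1.8]]}}

```text
time_s: 6.32
eef_pos: [0.4964, -0.0982, 0.0967]
orientation: [-0.568, 0.823, 0.001, 0.002]
ft_force: [4.2, 2.4, 4.2]
width: 0.0205
```

```bash
python3 snap.py 6 wrist top scene
```

```text
6.325 [ 0.4964 -0.0982  0.0967] -110.72 0.0205 [4.2 2.4 4.2]
```

View pics/wrist6.png

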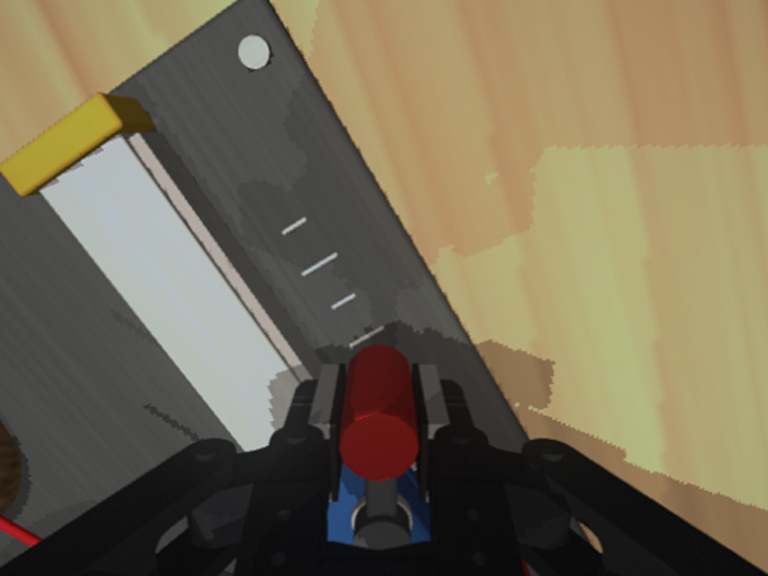

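View pics/top6.png

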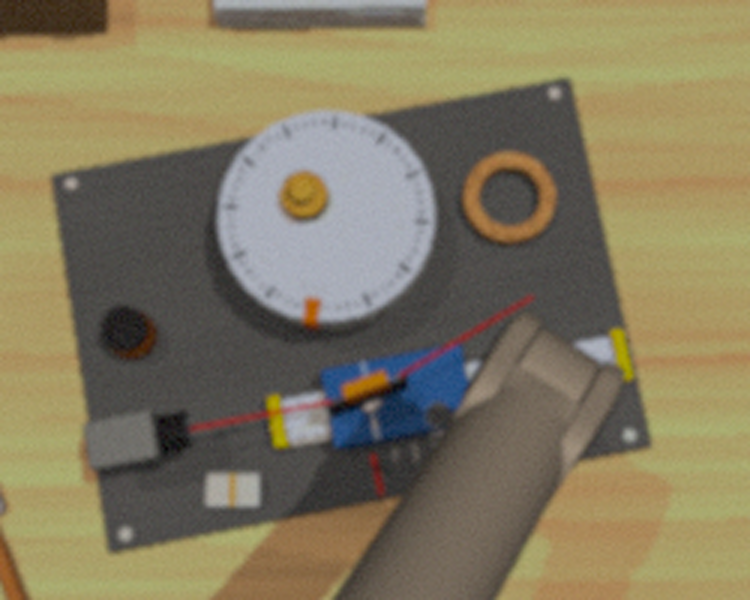

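View pics/scene6.png

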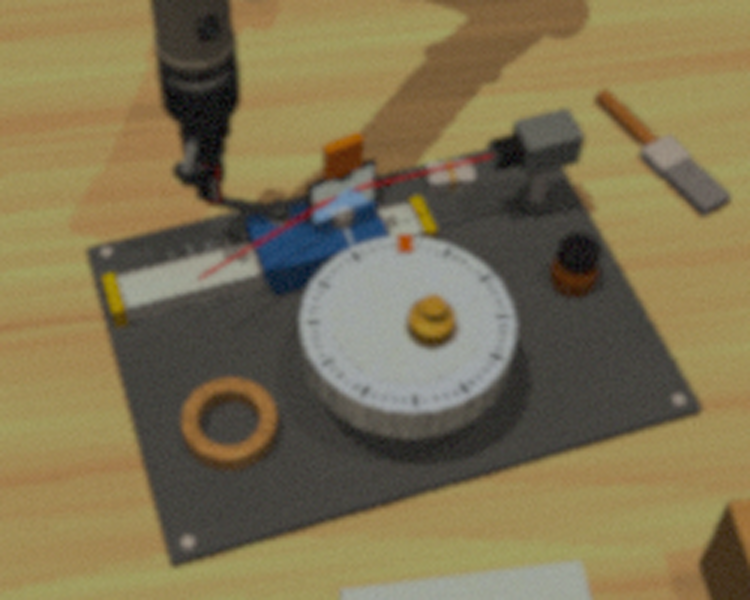

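```bash
python3 - <<'E'
from h import *
t=pickle.load(open('pics/top6.pkl','rb'));c=t["color"]
a=c[205:275,200:280];cv2.imwrite('pics/t6z.png',cv2.resize(a,None,fx=9,fy=8.5,interpolation=cv2.INTER_CUBIC))
E
```

```text
(no output)
```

View pics/t6z.png

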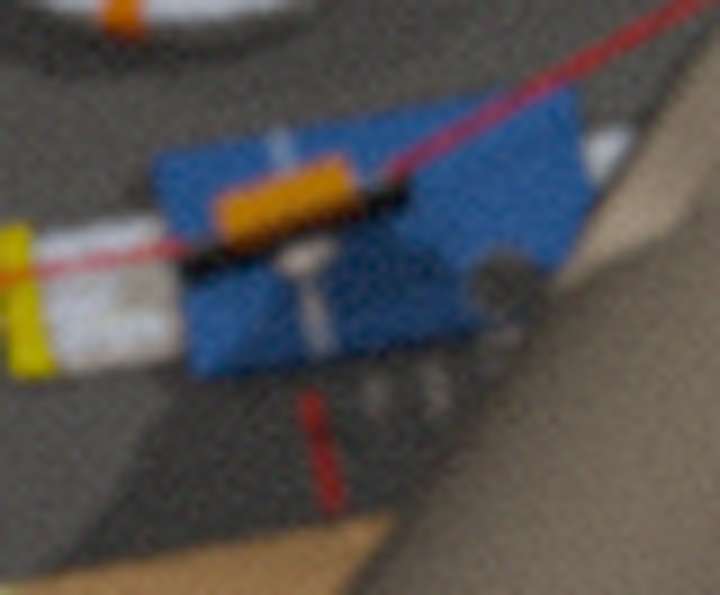

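```bash
python3 - <<'E'
from h import *
t=pickle.load(open('pics/top6.pkl','rb'))
P=lambda x,y:(200+x/9,205+y/8.5)
y=np.radians(10.5);X=np.array([np.cos(y),np.sin(y),0]);Y=np.array([-np.sin(y),np.cos(y),0])
a=atz(t,P(278,135),.062);b=atz(t,P(318,350),.062);print(a,b,np.degrees(np.arctan2(*(a-b)[[1,0]])))
O=(a+b)/2
for q,z in[((333,508),.012),((320,450),.012),((308,398),.058)]:
  p=atz(t,P(*q),z);print(p,((p-O)@X).round(4),((p-O)@Y).round(4))
s=pickle.load(open('pics/scene6.pkl','rb'))
E
```

```text
[0.57089291 0.03641504 0.062     ] [0.49970864 0.02425909 0.062     ] 9.690768483114972
[0.4509934  0.02131806 0.012     ] -0.0845 0.0065
[0.47049698 0.0253643  0.012     ] -0.0646 0.0069
[0.48438412 0.02755399 0.058     ] -0.0506 0.0065
```

{"api": "apply_moves", "payload": {"targets": [[-0.3, 0.19, 0, 0, 1.8], [-0.31, 0.18, 0, 0, 1.8], [0, 0, 0, 0, 1.8], [0, 0, 0, 0, 1.8]]}}

```text
time_s: 6.98
eef_pos: [0.4954, -0.0931, 0.0968]
orientation: [-0.568, 0.823, -0.001, 0.002]
ft_force: [6.5, 0.6, 1.5]
width: 0.0204
```

```bash
python3 snap.py 7 top wrist;  python3 - <<'E'
from h import *
t=pickle.load(open('pics/top7.pkl','rb'));c=t["color"]
a=c[205:275,200:280];cv2.imwrite('pics/t7z.png',cv2.resize(a,None,fx=9,fy=8.5,interpolation=cv2.INTER_CUBIC))
E
```

```text
6.975 [ 0.4954 -0.0931  0.0968] -110.77 0.0204 [6.5 0.6 1.5]
```

View pics/t7z.png

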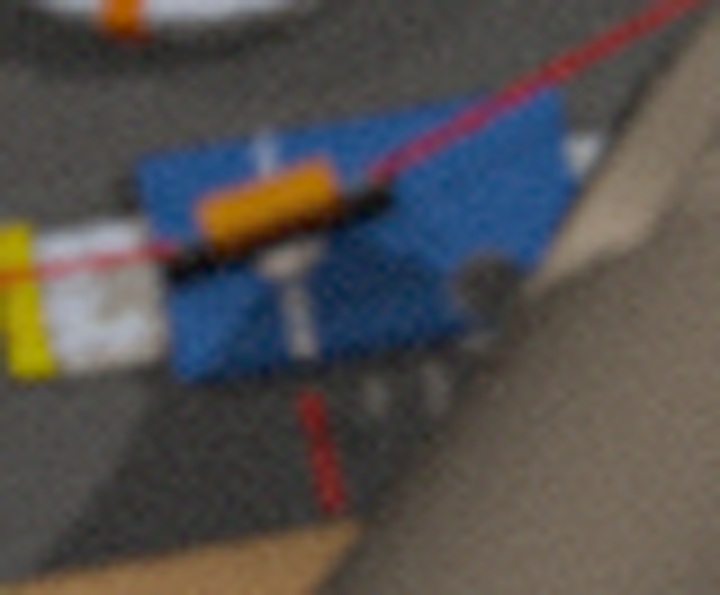

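{"api": "apply_moves", "payload": {"targets": [[-0.25, 0.15, 0, 0, 1.8], [0, 0, 0, 0, 1.8], [0, 0, 0, 0, 1.8]]}}

```text
time_s: 7.45
eef_pos: [0.4949, -0.0905, 0.0968]
orientation: [-0.568, 0.823, -0.001, 0.002]
ft_force: [5.8, -0.2, 2.1]
width: 0.0202
```

```bash
python3 snap.py 8 top scene;  python3 - <<'E'
from h import *
t=pickle.load(open('pics/top8.pkl','rb'));c=t["color"]
a=c[205:275,200:280];cv2.imwrite('pics/t8z.png',cv2.resize(a,None,fx=9,fy=8.5,interpolation=cv2.INTER_CUBIC))
E
```

```text
7.45 [ 0.4949 -0.0905  0.0968] -110.79 0.0202 [ 5.8 -0.2  2.1]
```

View pics/t8z.png

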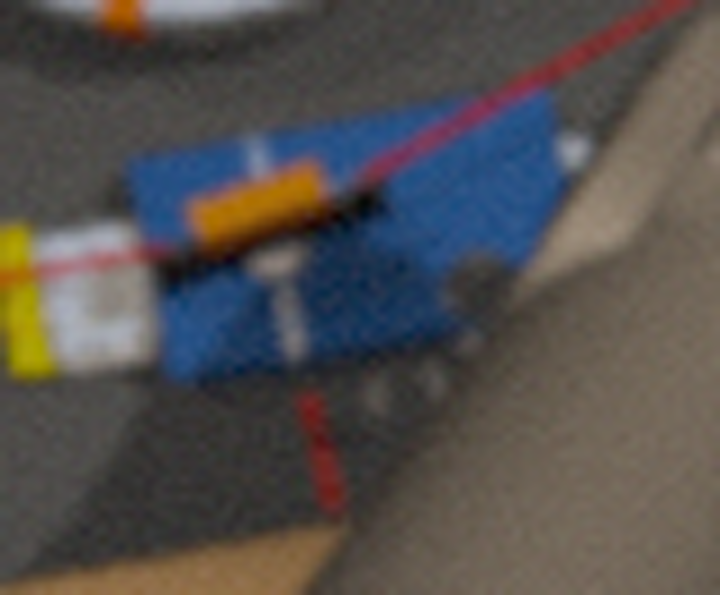

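```bash
python3 - <<'E'
from h import *
t=pickle.load(open('pics/top8.pkl','rb'))
P=lambda x,y:(200+x/9,205+y/8.5)
y=np.radians(10.4);X=np.array([np.cos(y),np.sin(y),0]);Y=np.array([-np.sin(y),np.cos(y),0])
a=atz(t,P(257,145),.062);b=atz(t,P(293,352),.062);print(a,b,np.degrees(np.arctan2(*(a-b)[[1,0]])))
O=(a+b)/2
for q,z in[((333,508),.012),((320,450),.012),((308,398),.058)]:
  p=atz(t,P(*q),z);print(p,((p-O)@X).round(4),((p-O)@Y).round(4))
E
```

```text
[0.56762754 0.04297823 0.062     ] [0.49913603 0.03199175 0.062     ] 9.112983615495182
[0.4509934  0.02131806 0.012     ] -0.084 -0.001
[0.47049698 0.0253643  0.012     ] -0.064 -0.0006
[0.48438412 0.02755399 0.058     ] -0.05 -0.0009
```

{"api": "apply_moves", "payload": {"targets": [[-0.04, -0.73, 0, -0.105, 1.8], [-0.04, -0.73, 0, -0.105, 1.8], [-0.04, -0.73, 0, -0.105, 1.8], [-0.04, -0.73, 0, -0.105, 1.8], [0, 0, 0, 0, 1.8]]}}

```text
time_s: 8.18
eef_pos: [0.5231, -0.0946, 0.0968]
orientation: [0.726, -0.688, 0.001, -0.002]
ft_force: [5.8, 0.2, 4.4]
width: 0.0203
```

```bash
python3 snap.py 9 top;  python3 - <<'E'
from h import *
t=pickle.load(open('pics/top9.pkl','rb'));c=t["color"]
a=c[205:275,200:280];cv2.imwrite('pics/t9z.png',cv2.resize(a,None,fx=9,fy=8.5,interpolation=cv2.INTER_CUBIC))
E
```

```text
8.175 [ 0.5231 -0.0946  0.0968] -86.88 0.0203 [5.8 0.2 4.4]
```

View pics/t9z.png

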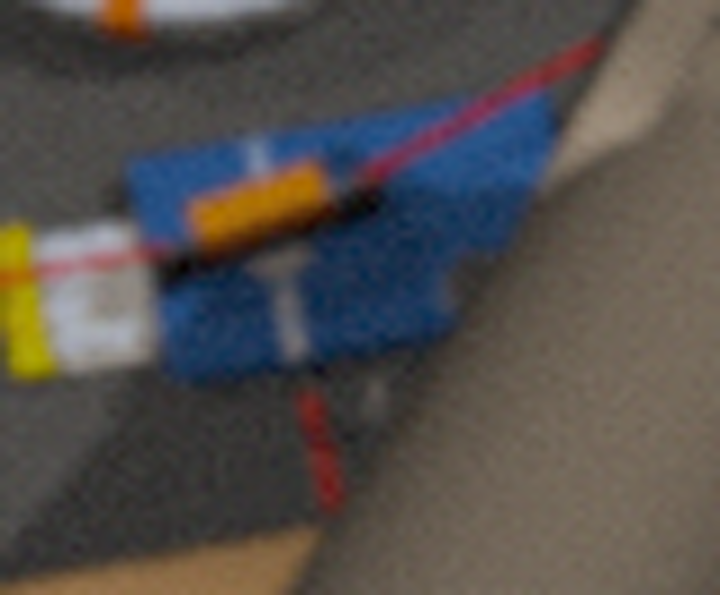

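{"api": "apply_moves", "payload": {"targets": [[-0.04, -0.73, 0, -0.105, 1.8], [-0.04, -0.73, 0, -0.105, 1.8], [-0.04, -0.73, 0, -0.105, 1.8], [-0.04, -0.73, 0, -0.105, 1.8], [-0.04, -0.73, 0, -0.105, 1.8]]}}

```text
time_s: 8.85
eef_pos: [0.5569, -0.0835, 0.0968]
orientation: [0.88, -0.475, 0.001, -0.001]
ft_force: [4.2, -0.1, 2.4]
width: 0.0205
```

{"api": "apply_moves", "payload": {"targets": [[-0.04, -0.73, 0, -0.105, 1.8], [0, 0, 0, 0, 1.8], [0, 0, 0, 0, 1.8]]}}

```text
time_s: 9.22
eef_pos: [0.5634, -0.0788, 0.0968]
orientation: [0.903, -0.429, 0.002, -0.001]
ft_force: [6.8, -0.0, 0.9]
width: 0.0205
```

```bash
python3 snap.py 10 wrist top;  python3 - <<'E'
from h import *
t=pickle.load(open('pics/top10.pkl','rb'));c=t["color"]
a=c[205:275,200:280];cv2.imwrite('pics/t10z.png',cv2.resize(a,None,fx=9,fy=8.5,interpolation=cv2.INTER_CUBIC))
E
```

```text
9.225 [ 0.5634 -0.0788  0.0968] -50.83 0.0205 [ 6.8 -0.   0.9]
```

View pics/t10z.png

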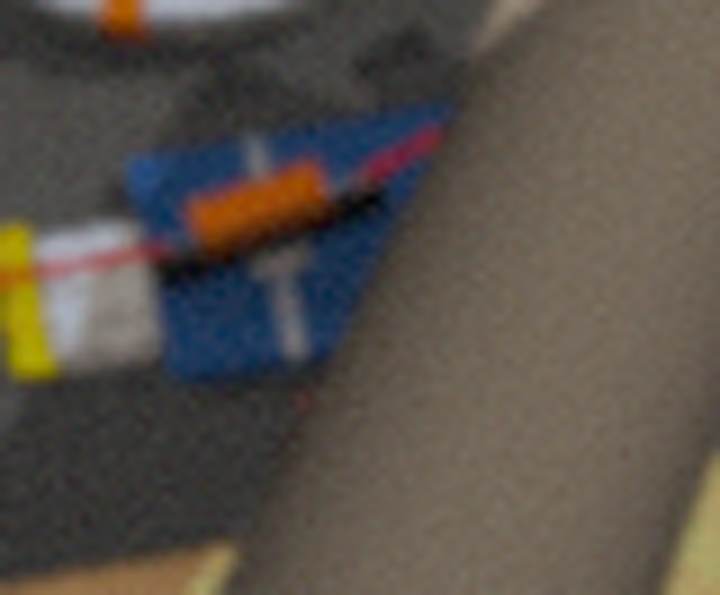

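View pics/wrist10.png

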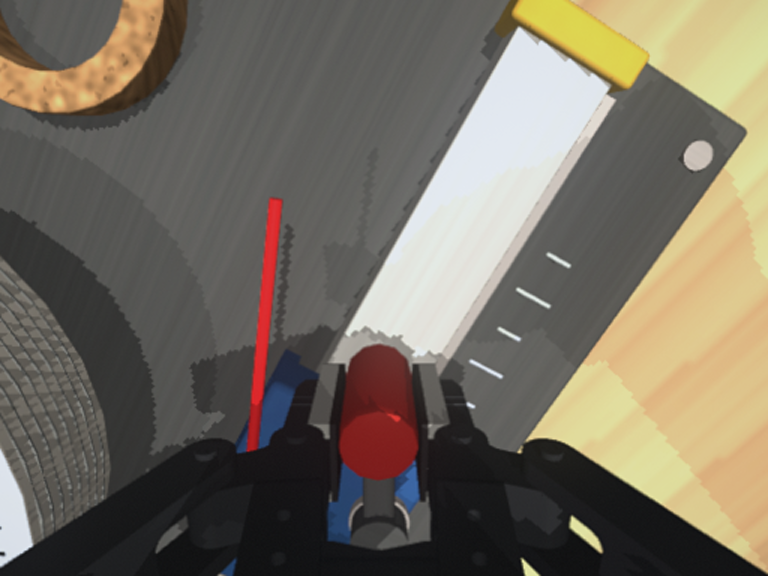

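{"api": "apply_moves", "payload": {"targets": [[0, -0.2, 0, -0.03, 1.8], [0, 0, 0, 0, 1.8], [0, 0, 0, 0, 1.8]]}}

```text
time_s: 9.7
eef_pos: [0.5646, -0.0778, 0.0969]
orientation: [0.909, -0.416, 0.002, -0.001]
ft_force: [5.3, 0.5, 1.9]
width: 0.0198
```

{"api": "apply_moves", "payload": {"targets": [[0, 0.1, 0, 0.02, 2.8], [0, 0.05, 0, 0, 5], [0, 0, 0, 0, 5], [0, 0, -3, 0, 5], [0, 0, -5, 0, 5]]}}

```text
time_s: 10.32
eef_pos: [0.5598, -0.0778, 0.1753]
orientation: [0.906, -0.424, -0.003, 0.001]
ft_force: [0.9, 1.7, 1.5]
width: 0.0496
```

{"api": "apply_moves", "payload": {"targets": [[0, 0, -5, 0, 6], [0, 0, -5, 0, 6], [0, 0, -3, 0, 6], [0, 0, 0, 0, 6], [0, 0, 0, 0, 6]]}}

```text
time_s: 10.95
eef_pos: [0.561, -0.078, 0.305]
orientation: [0.906, -0.424, -0.001, 0.0]
ft_force: [-0.2, 0.1, -0.3]
width: 0.0599
```

```bash
python3 snap.py 11 wrist
```

```text
10.95 [ 0.561 -0.078  0.305] -50.13 0.0599 [-0.2  0.1 -0.3]
```

View pics/wrist11.png

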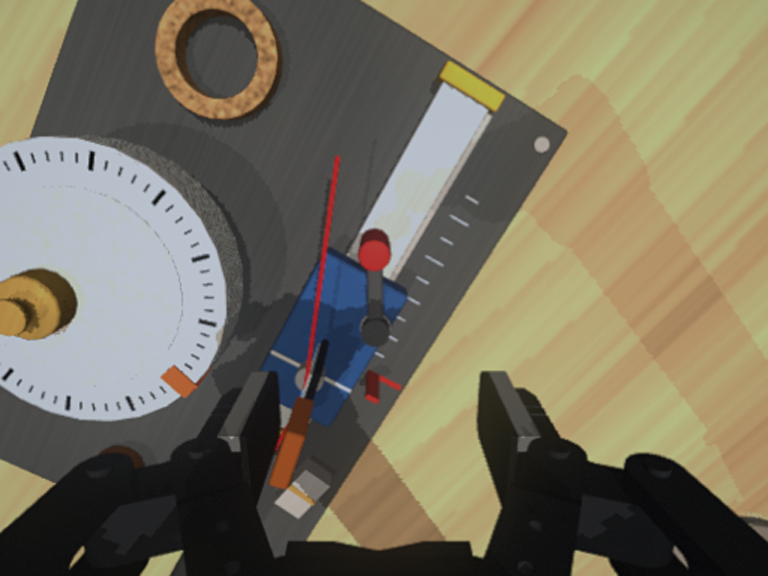

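```bash
python3 - <<'E'
from h import *
c=pickle.load(open('pics/wrist11.pkl','rb'))["color"]
a=c[140:300,150:300];cv2.imwrite('pics/w11a.png',cv2.resize(a,None,fx=4.5,fy=3.75,interpolation=cv2.INTER_CUBIC))
a=c[220:290,90:160];cv2.imwrite('pics/w11b.png',cv2.resize(a,None,fx=8,fy=8,interpolation=cv2.INTER_CUBIC))
E
```

```text
(no output)
```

View pics/w11a.png

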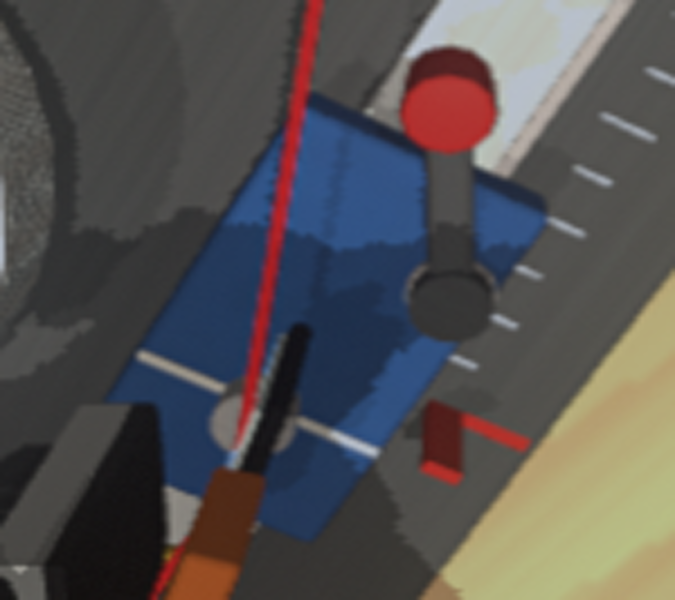

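View pics/w11b.png

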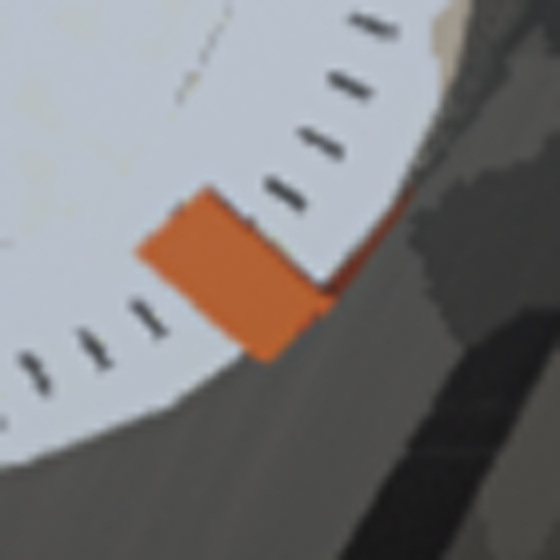

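```bash
python3 - <<'E'
from h import *
w=pickle.load(open('pics/wrist11.pkl','rb'))
P=lambda x,y:(150+x/4.5,140+y/3.75);Q=lambda x,y:(90+x/8,220+y/8)
C=[atz(w,P(*p),.062) for p in [(310,95),(548,208),(310,540)]]
print("corners",[c.round(4) for c in C])
a=atz(w,P(138,354),.062);b=atz(w,P(378,455),.062);print(a,b,np.degrees(np.arctan2(*(a-b)[[1,0]])))
y=np.radians(10.5);X=np.array([np.cos(y),np.sin(y),0]);Y=np.array([-np.sin(y),np.cos(y),0])
O=(a+b)/2;print("axis",O)
def r(n,p):d=p-O;print(n,p.round(4),(d@X).round(4),(d@Y).round(4))
for q,z in[((441,473),.058),((465,418),.012),((528,444),.012)]: r("post",atz(w,P(*q),z))
k=atz(w,P(449,114),.118);v=atz(w,P(453,307),.08);r("knob",k);r("piv",v);print(np.linalg.norm((k-v)[:2]),np.degrees(np.arctan2(*(k-v)[[1,0]])))
g=atz(w,Q(298,331),.113);r("reg",g)
d=g-O;bear=np.degrees(np.arctan2(d@Y,d@X));print("bearing",bear,"theta",(bear+70)/2,"rad",np.radians((bear+70)/2),"dist",np.hypot(d@X,d@Y))
E
```

```text
corners [array([ 0.5852, -0.0498,  0.062 ]), array([ 0.5158, -0.0611,  0.062 ]), array([0.4904, 0.0707, 0.062 ])]
[0.56810477 0.04656548 0.062     ] [0.49586561 0.03350548 0.062     ] 10.247725839894406
axis [0.53198519 0.04003548 0.062     ]
post [0.4769 0.0293 0.058 ] -0.0561 -0.0006
post [0.4698 0.0269 0.012 ] -0.0635 -0.0016
post [0.4479 0.0225 0.012 ] -0.0859 -0.0019
knob [ 0.5627 -0.0778  0.118 ] 0.0087 -0.1215
piv [ 0.5182 -0.0256  0.08  ] -0.0255 -0.062
0.06861705528367537 -49.55246448755528
reg [0.5991 0.0842 0.113 ] 0.074 0.0312
bearing 22.833206991476803 theta 46.4166034957384 rad 0.8101225585933448 dist 0.08031714330867604
```

```bash
python3 - <<'E'
from h import *
plan([.561,-.078,.305],np.radians(-50.13),[.5325,.0388,.235],np.radians(-69.6),4,5)
E
```

```text
[-2.7, -1.33, 1.75, 0.085, 5]
[-2.8, -1.09, 1.75, 0.085, 5]
[-2.88, -0.85, 1.75, 0.085, 5]
[-2.94, -0.6, 1.75, 0.085, 5]
speed mm/row 34.78010386700995 deg/row -4.867499999999998
```

{"api": "apply_moves", "payload": {"targets": [[-2.7, -1.35, 1.75, 0.085, 5], [-2.8, -1.1, 1.75, 0.085, 5], [-2.9, -0.85, 1.75, 0.085, 5], [-2.95, -0.6, 1.75, 0.085, 5], [0, 0, 0, 0, 5]]}}

```text
time_s: 11.62
eef_pos: [0.5311, 0.0418, 0.2333]
orientation: [0.823, -0.569, -0.002, 0.002]
ft_force: [0.7, -0.7, 0.0]
width: 0.05
```

{"api": "apply_moves", "payload": {"targets": [[0, 0, 0, 0, 5], [0, 0, 0, 0, 5]]}}

```text
time_s: 11.88
eef_pos: [0.534, 0.0374, 0.2366]
orientation: [0.82, -0.572, 0.001, 0.0]
ft_force: [0.2, -0.4, -0.7]
width: 0.0499
```

```bash
python3 snap.py 12 wrist
```

```text
11.875 [0.534  0.0374 0.2366] -69.74 0.0499 [ 0.2 -0.4 -0.7]
```

View pics/wrist12.png

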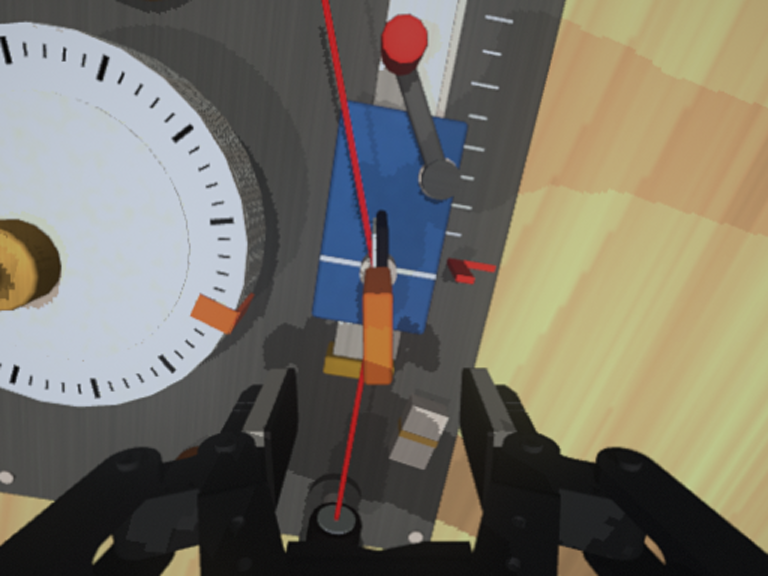

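```bash
python3 - <<'E'
from h import *
w=pickle.load(open('pics/wrist12.pkl','rb'))
c=w["color"][170:290,200:300];cv2.imwrite('pics/w12a.png',cv2.resize(c,None,fx=5,fy=5,interpolation=cv2.INTER_CUBIC))
f=lambda x,y,z:atz(w,(x/1.5,y/1.5),z)
print("grip",f(377.5,338,.183),[f(*p,.183).round(4) for p in [(363,292),(391,293),(392,384),(364,383)]])
a=f(320,258,.062);b=f(435,276,.062);O=(a+b)/2;print("axis",O,np.degrees(np.arctan2(*(a-b)[[1,0]])))
y=np.radians(10.4);X=np.array([np.cos(y),np.sin(y),0]);Y=np.array([-np.sin(y),np.cos(y),0])
def r(n,p,O=O):d=p-O;print(n,p.round(4),(d@X).round(4),(d@Y).round(4))
r("post",f(464,278,.058));r("line",f(495,268,.012));r("line",f(478,266,.012))
g=f(234,322,.113);r("reg",g)
for O2 in(O,f(377.5,338,.183)):
  d=g-O2;bear=np.degrees(np.arctan2(d@Y,d@X));print("bearing",bear,"theta",(bear+70)/2,"dist",np.hypot(d@X,d@Y))
r("lens",f(336,521,.107))
E
```

```text
grip [0.53316557 0.03847961 0.183     ] [array([0.545 , 0.0225, 0.183 ]), array([0.5347, 0.0191, 0.183 ]), array([0.5206, 0.0554, 0.183 ]), array([0.5315, 0.0589, 0.183 ])]
axis [0.53265461 0.03992202 0.062     ] 11.115448389980124
post [0.4783 0.0286 0.058 ] -0.0555 -0.0013
line [0.4482 0.0229 0.012 ] -0.0862 -0.0015
line [0.4604 0.0258 0.012 ] -0.0736 -0.0008
reg [0.5994 0.0834 0.113 ] 0.0735 0.0307
bearing 22.710661921947644 theta 46.35533096097382 dist 0.07962908540128114
bearing 23.775883499388964 theta 46.887941749694484 dist 0.08000285049447287
lens [0.5041 0.1934 0.107 ] -0.0004 0.1561
```

View pics/w12a.png

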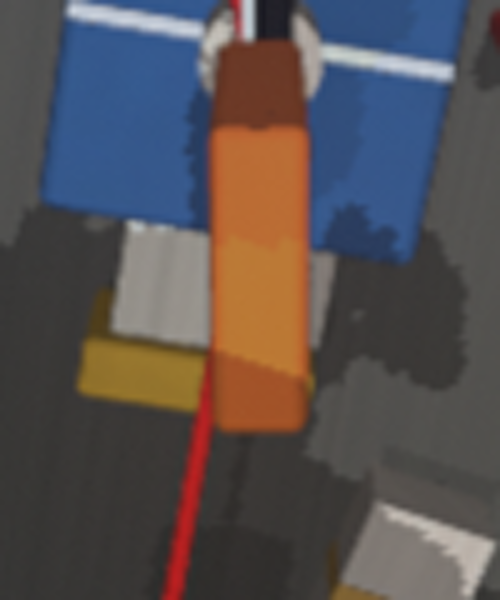

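{"api": "apply_moves", "payload": {"targets": [[0, 0, 2, 0, 5], [0, 0, 2, 0, 4], [0, 0, 2, 0, 4], [0, 0, 1.7, 0, 4], [0, 0, 0, 0, 4]]}}

```text
time_s: 12.55
eef_pos: [0.5328, 0.0384, 0.1583]
orientation: [0.821, -0.571, -0.001, 0.001]
ft_force: [0.6, 0.2, -0.3]
width: 0.0401
```

```bash
python3 snap.py 13 wrist
```

```text
12.55 [0.5328 0.0384 0.1583] -69.67 0.0401 [ 0.6  0.2 -0.3]
```

View pics/wrist13.png

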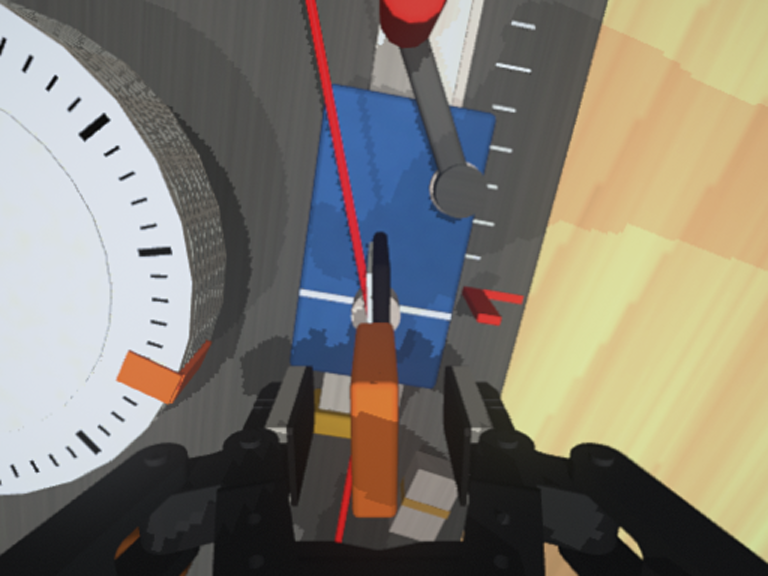

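{"api": "apply_moves", "payload": {"targets": [[0, 0, 0, 0, 2], [0, 0, 0, 0, 0.8], [0, 0, 0, 0, 0.8], [0, 0, 0, 0, 0.8], [0, 0, 0, 0, 0.8]]}}

```text
time_s: 13.22
eef_pos: [0.534, 0.0389, 0.1602]
orientation: [0.821, -0.571, 0.0, -0.0]
ft_force: [-2.2, -0.7, 6.1]
width: 0.0116
```

{"api": "apply_moves", "payload": {"targets": [[0, 0, 0, -0.08, 0.8], [0, 0, 0, -0.08, 0.8], [0, 0, 0, -0.08, 0.8], [0, 0, 0, -0.08, 0.8], [0, 0, 0, -0.08, 0.8]]}}

```text
time_s: 13.85
eef_pos: [0.5343, 0.039, 0.1603]
orientation: [0.919, -0.395, 0.001, -0.001]
ft_force: [-0.1, 0.5, 4.5]
width: 0.0112
```

{"api": "apply_moves", "payload": {"targets": [[0, 0, 0, -0.08, 0.8], [0, 0, 0, -0.08, 0.8], [0, 0, 0, -0.08, 0.8], [0, 0, 0, -0.08, 0.8], [0, 0, 0, -0.08, 0.8]]}}

```text
time_s: 14.48
eef_pos: [0.5345, 0.0393, 0.1602]
orientation: [0.979, -0.205, 0.001, -0.001]
ft_force: [-0.7, 1.0, 4.7]
width: 0.0112
```

{"api": "apply_moves", "payload": {"targets": [[0, 0, 0, 0, 0.8], [0, 0, 0, 0, 0.8]]}}

```text
time_s: 14.72
eef_pos: [0.5345, 0.0393, 0.1602]
orientation: [0.978, -0.207, 0.001, -0.001]
ft_force: [-1.3, -0.3, 5.6]
width: 0.0112
```

```bash
python3 snap.py 14 wrist top scene; python3 -c "
from h import *
s=pickle.load(open('pics/scene14.pkl','rb'))['color'][130:220,230:350]
cv2.imwrite('pics/s14z.png',cv2.resize(s,None,fx=6,fy=6,interpolation=cv2.INTER_CUBIC))"
```

```text
14.725 [0.5345 0.0393 0.1602] -23.88 0.0112 [-1.3 -0.3  5.6]
```

View pics/wrist14.png

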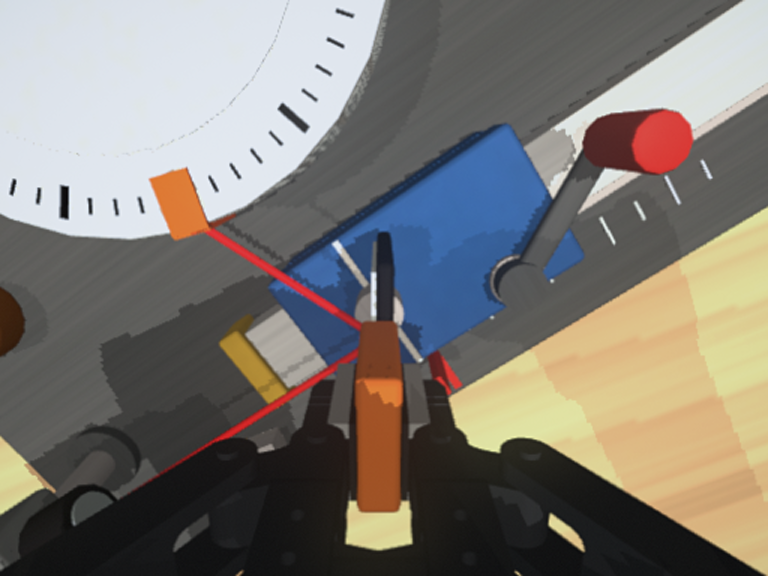

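View pics/s14z.png

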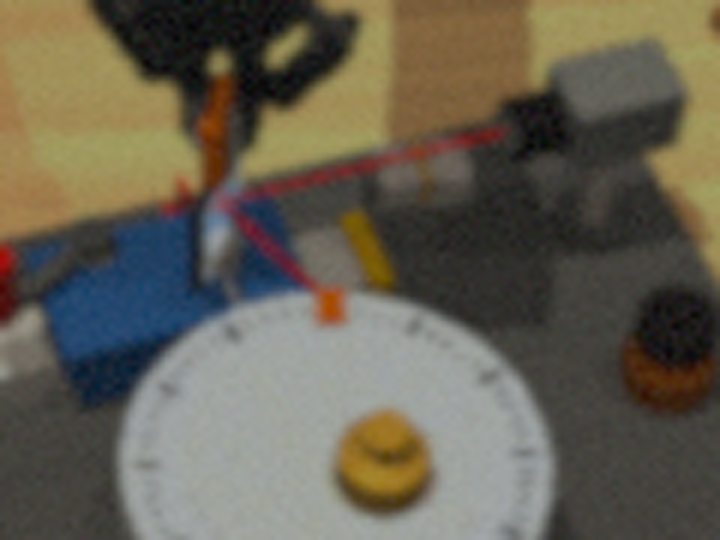

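View pics/top14.png

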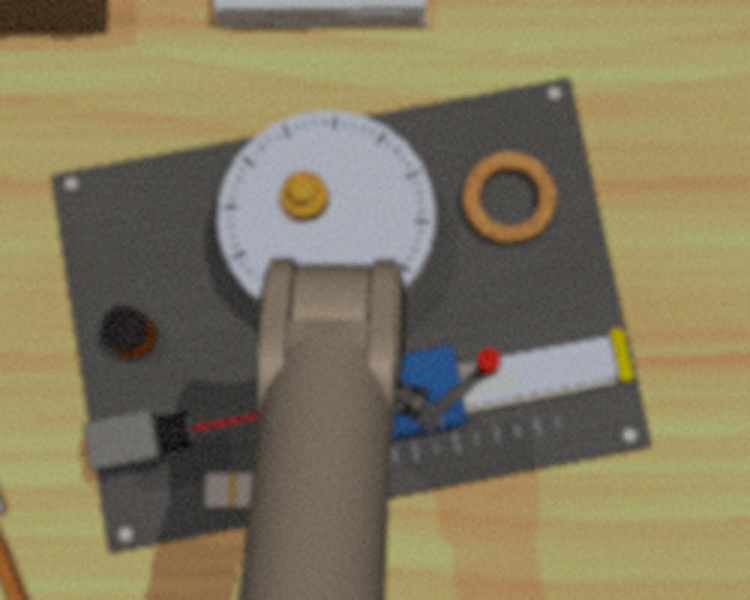

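```bash
python3 - <<'E'
from h import *
c=pickle.load(open('pics/wrist14.pkl','rb'))["color"][100:180,90:190]
cv2.imwrite('pics/w14z.png',cv2.resize(c,None,fx=7.5,fy=7.5,interpolation=cv2.INTER_CUBIC))
E
```

```text
(no output)
```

View pics/w14z.png

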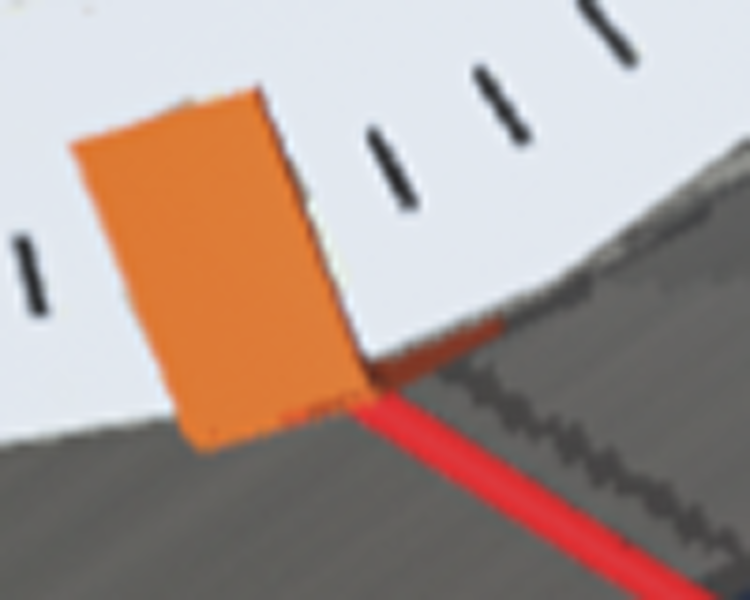

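```bash
python3 - <<'E'
from h import *
w=pickle.load(open('pics/wrist14.pkl','rb'))
Z=lambda x,y:(90+x/7.5,100+y/7.5)
f=lambda p,z:atz(w,p,z)
g=f(Z(292,422),.113);p=proj(w,[[g[0],g[1],.107]])[0];print("reg",g,"proj zoom",(p-[90,100])*7.5)
b1=f(Z(372,400),.107);b2=f(Z(655,572),.107);b3=f((355/1.5,326/1.5),.107);print(b1,b2,b3)
for q in(b2,b3):
  d=(b1-q)[:2];d/=np.linalg.norm(d);e=(g-q)[:2];print("beam yaw",np.degrees(np.arctan2(d[1],d[0])),"lateral (ccw +)",d[0]*e[1]-d[1]*e[0],"along",d@e)
ax=np.array([.5327,.0397]);e=g[:2]-ax;print("bearing world",np.degrees(np.arctan2(e[1],e[0])),np.linalg.norm(e))
a=f((337/1.5,243/1.5),.062);b=f((420/1.5,360/1.5),.062);print("line",a,b,np.degrees(np.arctan2(*(a-b)[[1,0]])))
E
```

```text
reg [0.59909438 0.08362161 0.113     ] proj zoom [320.02800999 407.24273664]
[0.59799197 0.07979962 0.107     ] [0.5777504  0.06659781 0.107     ] [0.54145934 0.04611562 0.107     ]
beam yaw 33.112901060072275 lateral (ccw +) 0.0025990505181122635 along 0.027177562715898985
beam yaw 30.787873594874746 lateral (ccw +) 0.002719073457832389 along 0.06871029040470085
bearing world 33.48567405640823 0.07960729270039214
line [0.56749877 0.04558338 0.062     ] [0.49725487 0.03300659 0.062     ] 10.150947669645275
```

{"api": "apply_moves", "payload": {"targets": [[0, 0, 0, -0.015, 0.8], [0, 0, 0, 0, 0.8], [0, 0, 0, 0, 0.8], [0, 0, 0, 0, 0.8]]}}

```text
time_s: 15.38
eef_pos: [0.5346, 0.0393, 0.1603]
orientation: [0.98, -0.2, 0.001, -0.001]
ft_force: [-0.3, 1.1, 4.9]
width: 0.0111
```

```bash
python3 snap.py 15 wrist; python3 - <<'E'
from h import *
from bench import manip
c=pickle.load(open('pics/wrist15.pkl','rb'))["color"][100:180,90:190]
cv2.imwrite('pics/w15z.png',cv2.resize(c,None,fx=7.5,fy=7.5,interpolation=cv2.INTER_CUBIC))
s=manip.state();print(s["joint_vel"].round(4),s["time_s"])
E
```

```text
15.375 [0.5346 0.0393 0.1603] -23.02 0.0111 [-0.3  1.1  4.9]
[-0.001  -0.0004  0.0001  0.0005  0.0005  0.0012  0.0021] 15.425
```

View pics/w15z.png

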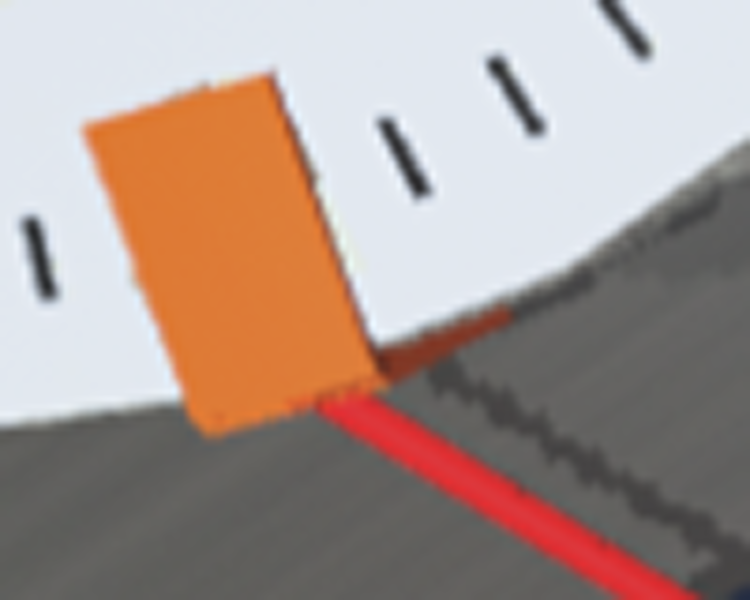

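View pics/wrist15.png

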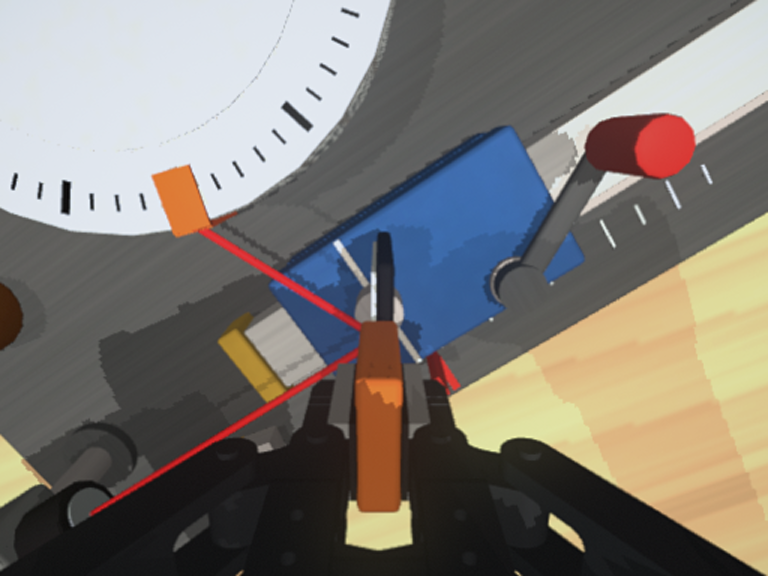

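```bash
python3 -c "
from bench import manip
print(manip.sign_off())"
```

```text
the job is handed in; nothing more can be done
None
```

The clamp was opened, the carriage moved to the mark, and the clamp shut again. The mirror is now held at the angle where the beam falls on the register mark. The job was handed in at about 15.4 s, with the fingers still gripping. `sign_off` gives no verdict, so the results below are my own measurements.

- **Carriage:** I swung the clamp open about 60° and drew the carriage about 74 mm along the rail by the gripped knob. Its white line stands 1 to 1.5 mm past the post, within the 5 mm allowed. The top-camera and wrist-camera estimates agreed to within 1 mm.
- **Clamp:** The lever is back at its starting shut angle, about -50° in world yaw both times. The knob swept about 60.8°, against the 60.2° full range, so it is at its stop.
- **Mirror:** I turned it about 46.6°, or 0.81 rad. My first turn left the beam about 2.6 mm to one side of the mark's middle. After a correction of 0.015 rad, the beam end in the wrist picture falls within about 1 mm of the middle.
- **Grip:** The fingers are closed at 11 mm on the plate, which is 12 mm thick, and the arm is still.
- **Oddities:** The force reading showed about 6 N across the rail while the knob was gripped. While gripping the mirror plate it showed about 5 N upward and the TCP rose 2 mm. I never found the cause of either; both are far below the limits.
- **Other things:** In the last pictures the dial stack, weight, tape, jar and gauge looked where they had been, but I did not measure them. I did not check the screwdriver and brush at the end; the arm did not work near them.

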